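# Stand the last eyepiece case in its rack and close up the row

### The arm

A 6-joint arm with a two-finger parallel gripper is mounted at the origin on the work surface. World frame = base frame: x ahead of the robot, y to its left, z up, the work surface at z = 0. Lengths are in m, angles in rad, forces in N, time in s.
With the tool pointing down it reaches from about 0.3 to 0.775 m from the base axis. Payload 14.6 kg.
Tool frame: the origin (TCP) lies midway between the tips of the shut fingers; the grasp point (between the pads) lies 19 mm behind it (ctrl.pinch_z is the distance from the TCP to the grasp point, in m); z points along the fingers, y is the line along which they close (so a half turn about z gives the same grasp; the last joint's range is limited). The gripper opens to 94 mm and grips with 3 to 60 N. Pads are 16 mm wide; open, the fingers measure 119 mm over their backs; the gripper's body (75 mm by 177 mm) begins 78 mm behind the grasp point.
Start: joints at [-1.282, 0.3, 1.521, -0, 1.321, -0.067], TCP at [0.192, -0.516, 0.184] pointing down, gripper open.
Joint ranges: [-3.03, 3.03], [-0.79, 2.21], [0.23, 2.52], [-1.04, 4.18], [0, 3.07], [-2.55, 2.55]. Speed limits (rad/s): [2.22, 2.22, 2.57, 3.14, 3.14, 3.14].

### API

Orientations are given as [roll, pitch, yaw] about the fixed x, y, z axes, in that order (R = Rz(yaw) Ry(pitch) Rx(roll)).
In Python, from station import ctrl gives the robot as it stands.
- The arm moves only by the tool jog_arm, never from a script. Its argument "motion" is a list of rows, each a list of 7 numbers: the shift along the tool's x, y, z in m, then the turn, a rotation vector about the tool's x, y, z in rad, then the opening, from -1 (shut) to 1 (fully open). In form: [[tx, ty, tz, rx, ry, rz, gripper], ...]. A call has 1 to 5 rows; each row shifts and turns the commanded pose from where the row before left it, along the tool's axes as they then stand; what a row does not reach is not made up. A row lasts 1/10 s, in which the tool goes at most 50 mm and 8.59 degrees, less where a joint would pass 70% of its speed; a pose out of reach is approached as far as the arm can. A call is refused whole if a number of a shift passes 0.05 or a number of a turn 0.15, either way. A call with a gripper value outside its range is refused whole. The fingers move at their own pace and stop on an object; "squeeze" is the grip in N (left out, the last holds). Time passes only in rows, so rows that do not move let the fingers close. It gives the time, the measured TCP pose, the force, the opening and the grip force at its end, in the units of the state.
- ctrl.get_obs(): the state, without advancing time (a new reading comes with each control period).
- ctrl.camera(name): name is "scene" or "top"; returns the picture (384x512x3 uint8, red, green, blue); there is no depth.
- ctrl.camera_model(name): a dict with "intrinsics" (3x3 intrinsics, pixels), "rvec" (rotation vector, rad) and "tvec" (3), from world to camera coordinates, as OpenCV has them. Camera axes: x right, y down, z forward; pixel columns grow to the right and rows downward; lengths in m; the calibration is good to about 2 mm. A picture is of the moment at which its call begins. camera_model takes no time and is no camera call.
- ctrl.hand_in(): hands the job in; it is judged then, once.
The state is a dict: "time_s": time; "qpos": joint angles; "joint_vel": joint speeds; "tau": joint torques, N m; "ee_pos": TCP position; "eef_rot": TCP orientation; "force": force on the tool from outside, world axes, zero at the start; "moment": the same for the moment, N m; "grip_width": finger opening in m; "grip_force": force on a finger pad.
Only numpy, scipy, OpenCV 4.12 (cv2) and the standard library are available. Lean on these libraries where they do the work, as an engineer would, in place of code of your own. Each camera call takes 0.05 s, during which the arm holds its last target. There are 200 camera calls.

### The job

Put the eyepiece case that lies on the bench away in the wooden rack: stand it upright on its plain end, carrying handle up, on the rack's floor in front of the two cases already there, squarely in line with them and with its broad face towards them. Let go of it so that it stands by itself, then push the steel bookend up until the row is closed, all three cases upright and touching. Do not tip the other cases over or shove the other things on the bench about.

Things in the scene. Friction and masses are not known exactly. Their poses are not given: they have to be found in the camera images.
- case: The case to put away: closed grey plastic case, a flat slab 130 x 56 x 28 mm, about 0.24 kg evenly spread. Starts lying flat on the bench, both long sides free, handle roughly away from the robot. Origin: centre of its 130 x 56 underside. x along its length to the end with the black handle (33 wide, 10 thick, standing 16 mm out, to x = 81 mm), y across the 56 mm, z through the 28 mm, up as it lies.
- case_foot (a point): Centre of the case's plain end face (56 x 28 mm) opposite the handle: 65 mm from the case's middle towards -x, at mid thickness. The case must stand on this end. Axes as case.
- case_mid (a point): Centre of volume of the case (14 mm above the underside as it lies). Axes as case.
- rack: Wooden rack, fixed: floor board 90 mm wide (y), 10 thick, from x = -163 to 112 mm, no side walls, with an end stop 110 mm high at its far (+x) end. Origin: on the bench under the board; x along it towards the stop, z up. Floor's top at z = 10 mm, stop's inner face at x = 100 mm. Two cases stand against the stop and fill x = 43 to 100 mm; the third goes in the free space between them and the bookend.
- rack_stop (a point): Foot of the end stop's inner face, on the floor's top, in the middle of the width (rack x = +100 mm, z = 10 mm). Axes as rack.
- bookend (a joint): Travel (m) along the rack's x of the steel bookend, a U of sheet: plate 50 mm wide, 52 high (above the rack's floor) facing the cases, flat foot 5 high, and 60 mm behind that face an upright push tab 50 wide, 46 high, on the robot's side. The case-side face is at rack x = -85 mm + travel; starts at travel 0 to 0.03; 0.101 when three cases are tight. About 1.5 N of friction; stays where left
- bookend_face (a point): Centre of the bookend's case-side face, 25 mm above the rack's floor. Axes as rack.
- neighbour0: Standing case of the same kind (130 x 56 x 28 mm), loose, the one against the end stop, on its plain end, handle up (130 mm above the rack's floor, handle to 146 mm). Origin: centre of its 130 x 56 face that looks to the end stop, 65 mm above the rack's floor; x up to the handle, z towards the bookend (the other broad face is 28 mm along z).
- neighbour1: Standing case of the same kind (130 x 56 x 28 mm), loose, the one in front of it, nearer the robot, on its plain end, handle up (130 mm above the rack's floor, handle to 146 mm). Origin: centre of its 130 x 56 face that looks to the end stop, 65 mm above the rack's floor; x up to the handle, z towards the bookend (the other broad face is 28 mm along z).
- beaker: Empty glass beaker, 72 mm wide, 90 mm high, beyond the case. Bystander. Origin: centre of its base.
- petri: Closed clear petri dish, 94 mm across, 16 mm high, lying nearest the robot. Bystander. Origin: centre of its base.
- reagent: Brown glass bottle, 60 mm wide, 130 mm high, at the back. Bystander. Origin: centre of its base.
- slide_tray: Flat wooden slide tray 130 x 90 x 12 mm, lying between the case and the rack. Bystander. Origin: centre of its underside.
- forceps: Steel forceps, 126 mm long, lying flat, 7 mm high, to the right of the case. Bystander. Origin: mid length.
Things that resemble listed ones, but are neither listed nor needed, are in the scene too. What is shaped like the neighbour1 but orange is not meant. Leave any blue look-alike of the case alone.

How it is judged:
By the outcome, as a careful person would: the job done as asked, in the order asked, and still so for the second after the job is handed in, with the robot touching nothing.
It also fails if it takes over 67 s, if anything falls off the work surface, if the arm or the gripper's body presses on something with over 40 N, if the wrist force passes 120 N, or if a joint passes its speed limit or range.

## Working session

There is one attempt and no reset: what is moved stays moved. The work goes in short steps, Python scripts to look and compute and a tool call to move; the robot and the scene stay as the last step left them, time stands still between calls to the robot, and variables do not carry over. Pictures are saved under pics/ and viewed, at most 10 in all, crops included, and the job is handed in when it is done.

Besides the shell and the picture viewer there is one more tool, called after ">>>" by a JSON object that holds its "fn" and its "kwargs", one argument or row to a line. jog_arm: Moves the arm, as the interface text tells. Its arguments: {"type":"object","properties":{"motion":{"type":"array"},"squeeze":{"type":"number"}},"required":["motion"]}

```bash
mkdir -p pics; python3 - <<'E'
from station import ctrl
import cv2
for n in("scene","top"):
    cv2.imwrite(f"pics/{n}0.png",cv2.cvtColor(ctrl.camera(n),cv2.COLOR_RGB2BGR))
    m=ctrl.camera_model(n);print(n,m)
o=ctrl.get_obs();print(o,ctrl.pinch_z)
E
```

```text
scene {'intrinsics': array([[362.2124843 ,   0.        , 253.0101358 ],
       [  0.        , 362.2124843 , 185.24880967],
       [  0.        ,   0.        ,   1.        ]]), 'rvec': array([ 1.40318146,  2.10113124, -0.94697775]), 'tvec': array([ 0.21616167, -0.29114644,  1.32085156])}
top {'intrinsics': array([[484.32399098,   0.        , 251.50690626],
       [  0.        , 484.32399098, 190.5569045 ],
       [  0.        ,   0.        ,   1.        ]]), 'rvec': array([ 2.12767261, -2.13834403,  0.2211404 ]), 'tvec': array([-0.0216443 ,  0.56069529,  1.11507107])}
{'time_s': 0.1, 'qpos': array([-1.28156447e+00,  3.00414022e-01,  1.52153361e+00, -1.98042875e-05,
        1.32066572e+00, -6.66260945e-02]), 'joint_vel': array([ 0.00161768, -0.00301757, -0.00266189,  0.00038214,  0.00033617,
       -0.00112256]), 'tau': array([ 1.60296400e-03, -5.32650375e+01, -3.53284729e+01,  7.09766708e-02,
        2.34916684e-02, -5.66128767e-05]), 'ee_pos': array([ 0.19152267, -0.5153042 ,  0.18353772]), 'eef_rot': array([-3.14057294e+00, -4.88143463e-05,  3.55862839e-01]), 'force': array([0.25197432, 0.637378  , 0.61322066]), 'moment': array([ 0.00961506, -0.00672538,  0.00131563]), 'grip_force': 0.0, 'grip_width': 0.09412341942549778} 0.0188
```

View pics/scene0.png

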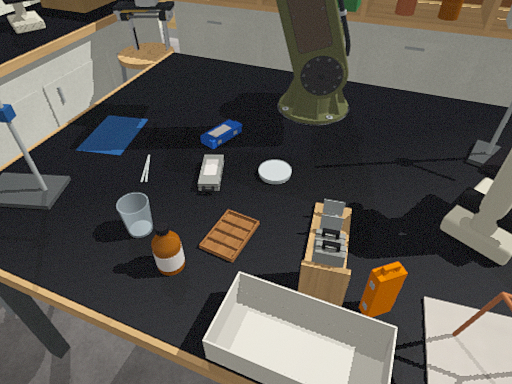

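View pics/top0.png

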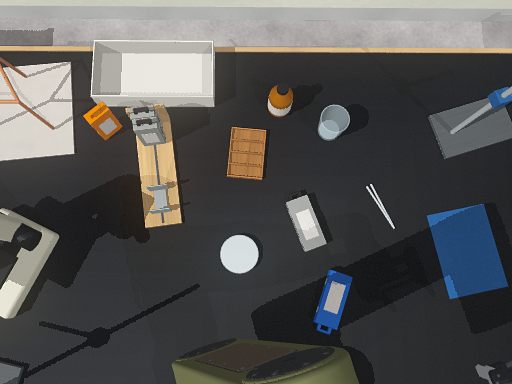

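The scene view shows the grey case near (211,172), the rack near (328,250) and the blue decoy at (221,134). In the top view the case is at (306,221) with its handle at (293,194), the rack runs from (163,226) to (145,105), and the bookend is at (160,200). I'll enlarge the case and rack to get accurate corners.

```bash
python3 - <<'E'
import cv2,numpy as np
t=cv2.imread("pics/top0.png")
a=cv2.resize(t[98:234,115:195],None,fx=4.4,fy=4.4,interpolation=cv2.INTER_CUBIC)
b=cv2.resize(t[180:260,275:335],None,fx=7.4,fy=7.4,interpolation=cv2.INTER_CUBIC)
b=cv2.copyMakeBorder(b,0,a.shape[0]-b.shape[0],0,0,cv2.BORDER_CONSTANT)
c=np.hstack([a,b]);print(a.shape,b.shape,c.shape);cv2.imwrite("pics/crop0.png",c)
E
```

```text
(598, 352, 3) (598, 444, 3) (598, 796, 3)
```

View pics/crop0.png

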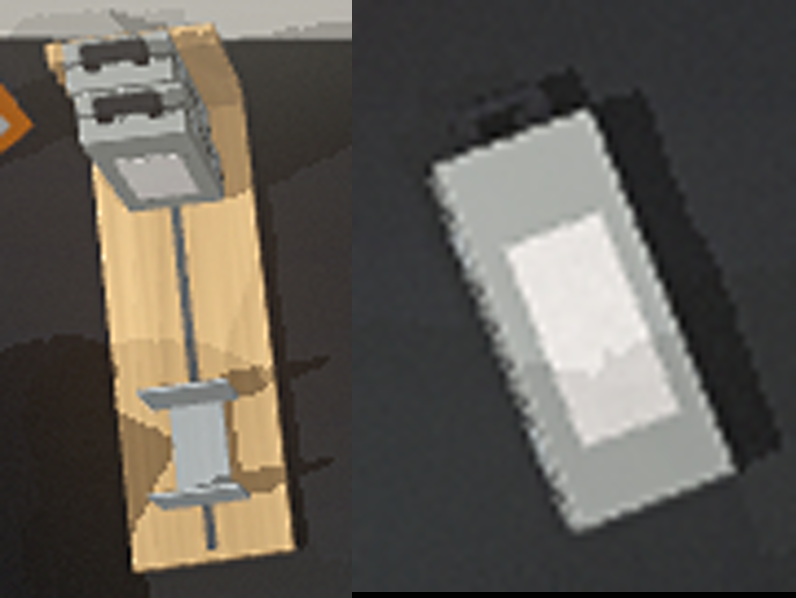

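```bash
cat > h.py <<'E'
import numpy as np,cv2
from scipy.optimize import least_squares
def cam(ctrl,n):
    m=ctrl.camera_model(n);return m["intrinsics"],cv2.Rodrigues(m["rvec"])[0],m["tvec"]
def proj(c,P):
    K,R,t=c;q=(np.atleast_2d(P)@R.T+t)@K.T;return q[:,:2]/q[:,2:]
def unproj(c,uv,z):
    K,R,t=c;C=-R.T@t
    d=np.c_[np.atleast_2d(uv),np.ones(len(np.atleast_2d(uv)))]@np.linalg.inv(K).T@R
    return C+d*((z-C[2])/d[:,2])[:,None]
E
python3 - <<'E'
from station import ctrl
from h import *
np.set_printoptions(precision=4,suppress=True)
c=cam(ctrl,"top");print("C",-c[1].T@c[2])
# resize maps pixel centres: u=(U+.5)/f-.5
ca=lambda p:(np.array(p)+.5)/4.4-.5+[115,98]
cb=lambda p:(np.array(p)-[352,0]+.5)/7.4-.5+[275,180]
k=unproj(c,cb([(433,167),(590,112),(737,468),(575,530)]),.028)
print("case",k,"sides",[np.linalg.norm(k[i]-k[i-1]) for i in range(4)])
d=(k[0]+k[1]-k[2]-k[3])/2;print("mid",k.mean(0),"yaw",np.arctan2(d[1],d[0]),np.degrees(np.arctan2(d[1],d[0])))
def fit(loc,uv,x0):
    def f(p):
        s,C=np.sin(p[2]),np.cos(p[2])
        P=loc.copy();P[:,0]=p[0]+C*loc[:,0]-s*loc[:,1];P[:,1]=p[1]+s*loc[:,0]+C*loc[:,1]
        return (proj(c,P)-uv).ravel()
    r=least_squares(f,x0);return r.x,r.fun.reshape(-1,2)
w=unproj(c,ca([(135,571),(297,549),(92,170),(252,190),(138,392),(232,380),(130,210),(222,198)]),.01);print("floor",w[:4],"width",np.linalg.norm(w[0]-w[1]))
loc=np.array([[-.163,.045,.01],[-.163,-.045,.01],[.112,.045,.12],[.112,-.045,.12]])
uv=ca([(135,571),(297,549),(46,45),(213,25)])
for n in (4,2):
  r=fit(loc[:n],uv[:n],[.6,.2,0.1]);print("rack",r)
print("edgeyaw L,R",[np.arctan2(*(w[j]-w[i])[[1,0]]) for i,j in((0,2),(1,3))])
r=fit(loc,uv,[.6,.2,.1])[0]
R=np.array([[np.cos(r[2]),-np.sin(r[2])],[np.sin(r[2]),np.cos(r[2])]])
be=unproj(c,ca([(138,392),(226,380),(148,408),(234,395)]),.062);print("bookend top edges, rack xy",(be[:,:2]-r[:2])@R)
n1=unproj(c,ca([(78,92),(182,85),(85,140),(188,133)]),.14);print("n1 top, rack",(n1[:,:2]-r[:2])@R)
n1=unproj(c,ca([(130,210),(222,198)]),.01);print("n1 foot, rack",(n1[:,:2]-r[:2])@R)
E
```

```text
C [ 0.3446 -0.      1.1998]
case [[ 0.536  -0.1083  0.028 ]
 [ 0.5544 -0.161   0.028 ]
 [ 0.4359 -0.2059  0.028 ]
 [ 0.4161 -0.1522  0.028 ]] sides [np.float64(0.12776997540883633), np.float64(0.055842419812400616), np.float64(0.12669384828336094), np.float64(0.05723183971392102)]
mid [ 0.4856 -0.1569  0.028 ] yaw 0.35670026854159315 20.437419938616376
floor [[0.4774 0.236  0.01  ]
 [0.4894 0.1461 0.01  ]
 [0.71   0.2685 0.01  ]
 [0.6979 0.1761 0.01  ]] width 0.09066470505116389
rack (array([0.6423, 0.2122, 0.1323]), array([[ 0.2583,  1.068 ],
       [ 0.0016,  1.0884],
       [-0.4002, -0.9503],
       [ 0.1649, -1.2052]]))
rack (array([0.645 , 0.2125, 0.1322]), array([[ 0.135 , -0.0135],
       [-0.1357,  0.0155]]))
edgeyaw L,R [np.float64(0.1390056321934732), np.float64(0.14288324987987805)]
bookend top edges, rack xy [[-0.0707  0.0247]
 [-0.0705 -0.0231]
 [-0.0803  0.0202]
 [-0.0794 -0.0265]]
n1 top, rack [[ 0.0739  0.0263]
 [ 0.0706 -0.0273]
 [ 0.0476  0.0252]
 [ 0.0443 -0.0277]]
n1 foot, rack [[ 0.0478  0.0276]
 [ 0.0479 -0.0255]]
```

The calibration gives case mid (0.486, −0.157) with yaw 0.357, which matches the tool's yaw now. The rack is at about (0.644, 0.212) with yaw 0.135, and the bookend face is at rack x ≈ −0.07. I'll travel above the case and record poses on the way for a kinematic fit.

>>> {"fn": "jog_arm", "kwargs": {
  "motion": [
    [0.04, -0.022, 0, 0, 0, 0, 1],
    [0.04, -0.022, 0, 0, 0, 0, 1],
    [0.04, -0.022, 0, 0, 0, 0, 1],
    [0.04, -0.022, 0, 0, 0, 0, 1],
    [0.04, -0.022, 0, 0, 0, 0, 1]
  ]
}}

```text
time_s: 0.6
ee_pos: [0.3415, -0.3411, 0.1839]
eef_rot: [-3.141, 0.0, 0.356]
force: [-0.1, -0.6, 0.3]
grip_width: 0.0938
grip_force: 0.0
```

```bash
cat > log.py <<'E'
from station import ctrl
import json
o=ctrl.get_obs()
open("s.jsonl","a").write(json.dumps([list(map(float,o[k])) for k in("qpos","ee_pos","eef_rot")])+"\n")
print(o["time_s"],o["qpos"].round(3),o["ee_pos"].round(4),o["eef_rot"].round(4),o["force"].round(1),o["grip_width"],o["grip_force"])
E
echo '[[-1.28156447,0.300414022,1.52153361,-1.98e-05,1.32066572,-0.0666260945],[0.19152267,-0.5153042,0.18353772],[-3.14057294,-4.88e-05,0.355862839]]'>s.jsonl; python3 log.py
```

```text
0.6 [-0.861  0.15   1.705  0.     1.287  0.355] [ 0.3415 -0.3411  0.1839] [-3.1413e+00  1.0000e-04  3.5550e-01] [-0.1 -0.6  0.3] 0.093800651258372 0.0
```

>>> {"fn": "jog_arm", "kwargs": {
  "motion": [
    [0.04, -0.022, 0, 0, 0, 0, 1],
    [0.04, -0.022, 0, 0, 0, 0, 1],
    [0.04, -0.022, 0, 0, 0, 0, 1],
    [0.04, -0.022, 0, 0, 0, 0, 1],
    [0.04, -0.022, 0, 0, 0, 0, 1]
  ]
}}

```text
time_s: 1.1
ee_pos: [0.4908, -0.1683, 0.1839]
eef_rot: [-3.141, 0.0, 0.356]
force: [-0.5, -1.9, -0.6]
grip_width: 0.0937
grip_force: 0.0
```

```bash
python3 log.py
```

```text
1.1 [-0.401  0.231  1.609 -0.     1.302  0.814] [ 0.4908 -0.1683  0.1839] [-3.1415e+00  2.0000e-04  3.5590e-01] [-0.5 -1.9 -0.6] 0.09374599443712459 0.0
```

>>> {"fn": "jog_arm", "kwargs": {
  "motion": [
    [0.02, -0.01, 0, 0, -0.13, 0, 1],
    [0, 0, 0, 0, -0.13, 0, 1],
    [0, 0, 0, 0, -0.13, 0, 1],
    [0, 0, 0, 0, 0, 0, 1],
    [0, 0, 0, 0, 0, 0, 1]
  ]
}}

```text
time_s: 1.6
ee_pos: [0.5053, -0.1534, 0.1832]
eef_rot: [-3.141, 0.389, 0.357]
force: [0.6, 0.8, 1.0]
grip_width: 0.0944
grip_force: 0.0
```

```bash
python3 log.py
```

```text
1.6 [-0.246  0.474  1.335 -0.217  1.657  0.985] [ 0.5053 -0.1534  0.1832] [-3.1405  0.3892  0.3569] [0.6 0.8 1. ] 0.09437833690928493 0.0
```

```bash
cat > kin.py <<'E'
import numpy as np,json
from scipy.spatial.transform import Rotation as Ro
from scipy.optimize import least_squares
lo=np.array([-3.03,-.79,.23,-1.04,0,-2.55]);hi=np.array([3.03,2.21,2.52,4.18,3.07,2.55])
def fk(q,p):
    A=[Ro.from_rotvec(v) for v in np.diag([0,0,0])]
    Z=lambda t:Ro.from_rotvec([0,0,t]).as_matrix();Y=lambda t:Ro.from_rotvec([0,t,0]).as_matrix()
    R1=Z(q[0]);R2=R1@Y(q[1]);R3=R2@Y(q[2]);R5=R3@Z(q[3])@Y(q[4]);R6=R5@Z(q[5]+p[7])
    x=R1@[p[0],p[1],p[2]]+R2@[0,0,p[3]]+R3@[p[4],0,p[5]]+R5@[0,0,p[6]]
    return x,R6
S=[json.loads(l) for l in open("s.jsonl")]
def res(p):
    r=[]
    for q,x,e in S:
        X,R=fk(q,p);r+=list(X-x)+list(.2*(Ro.from_matrix(R).inv()*Ro.from_euler("xyz",e)).as_rotvec())
    return np.array(r)
def fit(): return least_squares(lambda p:np.r_[res(p),1e-4*(p-P0)],P0)
P0=np.array([0,.03,.2,.4,0,.4,.2,np.pi])
p=fit().x
def ik(x,R,seeds,n=6):
    out=[]
    for s in seeds:
        f=lambda q:(lambda X,M:np.r_[X-x,.2*(Ro.from_matrix(M).inv()*Ro.from_matrix(R)).as_rotvec()])(*fk(q,p))
        r=least_squares(f,np.clip(s,lo+.01,hi-.01),bounds=(lo,hi));
        if np.abs(r.fun).max()<1e-3 and not any(np.allclose(r.x,o,atol=.02) for o in out): out.append(r.x)
    return out
def Rt(yaw,pitch): # tool: y horizontal = -(perp of yaw), z = forward*sin.. ; pitch=angle of z from up (pi=down)
    f=np.array([np.cos(yaw),np.sin(yaw),0]);y=np.array([np.sin(yaw),-np.cos(yaw),0])
    z=np.sin(pitch)*f+np.cos(pitch)*np.array([0,0,1]);return np.c_[np.cross(y,z),y,z]
E
python3 - <<'E'
from kin import *
np.set_printoptions(precision=3,suppress=True)
print("p",p,"res",np.abs(res(p)).max())
rng=np.random.default_rng(0)
seeds=[np.array(S[-1][0])]+[rng.uniform(lo,hi)*np.r_[.3,1,1,1,1,1] for _ in range(25)]
g=.0188
for a in(0.35,.5,.65,.8,.95):
    R=Rt(.357,np.pi+a);x=np.array([.514,-.1465,.02])+g*R[:,2]
    print("a",a,"pick",*ik(x,R,seeds))
    r=.135;c=np.array([.644,.2123,0])+.024*np.array([np.cos(r),np.sin(r),0])+[0,0,.10+.01]
    R=Rt(r,np.pi/2+a);print("   place",*ik(c+g*R[:,2],R,seeds))
E
```

```text
p [-0.     0.037  0.221  0.424  0.041  0.447  0.292  1.571] res 4.250364815661101e-08
a 0.35 pick [-0.247  0.659  1.493 -0.204  1.287  1.054]
   place [ 0.331  0.532  1.969  3.473  0.599 -1.779]
a 0.5 pick [-0.214  0.744  1.391 -0.264  1.443  1.092]
   place [ 0.324  0.475  1.925  3.629  0.36  -1.94 ]
a 0.65 pick [-0.186  0.833  1.289 -0.318  1.596  1.115]
   place [ 0.314  0.443  1.863  4.18   0.162 -2.495]
a 0.8 pick [-0.164  0.925  1.188 -0.371  1.745  1.124]
   place [ 0.306  0.436  1.773 -0.619  0.206  2.304]
a 0.95 pick [-0.145  1.019  1.09  -0.425  1.89   1.12 ]
   place [ 0.296  0.453  1.672 -0.236  0.412  1.919]
```

```bash
python3 - <<'E'
from kin import *
from station import ctrl
from h import cam,unproj
np.set_printoptions(precision=3,suppress=True)
c=cam(ctrl,"top")
for n,uv,z in(("beaker",(334,120),.09),("reagent",(280,88),.13),("petri",(239.5,254),.016)): print(n,unproj(c,uv,z))
g=.0188;f=np.array([np.cos(.357),np.sin(.357),0]);r=.135;fr=np.array([np.cos(r),np.sin(r),0])
G=np.array([.4856,-.1569,0])+.02*f;Pl=np.array([.644,.2123,0])+.022*fr
for a in(.9,1.0,1.1):
    W=[(G,.12,.357,np.pi+a),(G,.022,.357,np.pi+a),(G,.22,.357,np.pi+a),(G,.22,.357,np.pi+a-.8),(G,.22,.357,np.pi/2+a),((G+Pl)/2,.22,.25,np.pi/2+a),(Pl,.19,r,np.pi/2+a),(Pl,.096,r,np.pi/2+a)]
    s=np.array(S[-1][0]);print("a",a)
    for x,z,y,pt in W:
        R=Rt(y,pt);q=ik(np.r_[x[:2],z]+g*R[:,2],R,[s]);print(q[0] if q else "none");s=q[0] if q else s
o=ctrl.get_obs();a=1.0;R=Rt(.357,np.pi+a);T=np.r_[G[:2],.12]+g*R[:,2]
M=Ro.from_euler("xyz",o["eef_rot"]);print("tgt",T,"tool delta",M.inv().apply(T-o["ee_pos"]),(M.inv()*Ro.from_matrix(R)).as_rotvec())
E
```

```text
beaker [[ 0.726 -0.223  0.09 ]]
reagent [[ 0.79  -0.091  0.13 ]]
petri [[0.411 0.005 0.016]]
a 0.9
[-0.158  0.834  1.148 -0.429  1.957  1.062]
[-0.158  0.966  1.159 -0.41   1.826  1.123]
[-0.158  0.731  1.082 -0.466  2.109  0.98 ]
[-0.326  0.284  1.504 -0.064  1.431  0.899]
[-0.636  0.013  1.956  0.723  0.906  0.196]
[-0.109  0.052  1.916  0.414  0.574  0.931]
[ 0.3    0.334  1.652 -0.215  0.501  1.89 ]
[ 0.3    0.463  1.72  -0.341  0.311  2.026]
a 1.0
[-0.147  0.892  1.098 -0.473  2.04   1.054]
[-0.147  1.029  1.097 -0.447  1.92   1.119]
[-0.147  0.785  1.043 -0.52   2.183  0.963]
[-0.296  0.337  1.445 -0.121  1.52   0.934]
[-0.591  0.027  1.902  0.575  0.939  0.341]
[-0.092  0.083  1.843  0.288  0.692  1.056]
[ 0.294  0.362  1.573 -0.142  0.646  1.819]
[ 0.294  0.48   1.649 -0.195  0.455  1.881]
a 1.1
[-0.138  0.95   1.052 -0.52   2.121  1.04 ]
[-0.138  1.09   1.037 -0.487  2.011  1.109]
[-0.138  0.837  1.01  -0.577  2.253  0.941]
[-0.269  0.392  1.386 -0.174  1.608  0.96 ]
[-0.546  0.049  1.846  0.441  0.988  0.47 ]
[-0.074  0.121  1.768  0.2    0.813  1.141]
[ 0.287  0.399  1.49  -0.097  0.789  1.775]
[ 0.287  0.506  1.571 -0.122  0.602  1.807]
tgt [ 0.49  -0.155  0.11 ] tool delta [ 0.013 -0.004  0.074] [-0.001 -0.611  0.   ]
```

>>> {"fn": "jog_arm", "kwargs": {
  "motion": [
    [0.0045, -0.002, 0.043, 0, 0, 0, 1],
    [0.0045, -0.002, 0.043, 0, 0, 0, 1],
    [0, 0, 0, 0, -0.13, 0, 1],
    [0, 0, 0, 0, -0.13, 0, 1],
    [0, 0, 0, 0, -0.13, 0, 1]
  ]
}}

```text
time_s: 2.1
ee_pos: [0.4808, -0.1591, 0.1025]
eef_rot: [3.14, 0.781, 0.353]
force: [0.4, -0.5, -0.3]
grip_width: 0.0938
grip_force: 0.0
```

>>> {"fn": "jog_arm", "kwargs": {
  "motion": [
    [0, 0, 0, 0, -0.12, 0, 1],
    [0, 0, 0, 0, 0, 0, 1]
  ],
  "squeeze": 40
}}

```text
time_s: 2.3
ee_pos: [0.4802, -0.1582, 0.0989]
eef_rot: [-3.137, 0.904, 0.36]
force: [0.8, -0.5, -0.6]
grip_width: 0.0939
grip_force: 0.0
```

```bash
python3 - <<'E'
from station import ctrl
import cv2
import numpy as np
s=ctrl.camera("scene")[120:270,90:310];t=ctrl.camera("top")[60:270,240:380]
s=cv2.resize(s,None,fx=2,fy=2,interpolation=cv2.INTER_CUBIC);t=cv2.resize(t,None,fx=2.5,fy=2.5,interpolation=cv2.INTER_CUBIC)
s=cv2.copyMakeBorder(s,0,t.shape[0]-s.shape[0],0,0,cv2.BORDER_CONSTANT)
cv2.imwrite("pics/p1.png",cv2.cvtColor(np.hstack([s,t]),cv2.COLOR_RGB2BGR))
E
python3 log.py
```

```text
2.4 [-0.166  0.82   1.189 -0.427  1.926  1.068] [ 0.4808 -0.1588  0.1011] [-3.1411  0.8953  0.3556] [-0.2  0.2  0.8] 0.09424722876775368 0.0
```

View pics/p1.png

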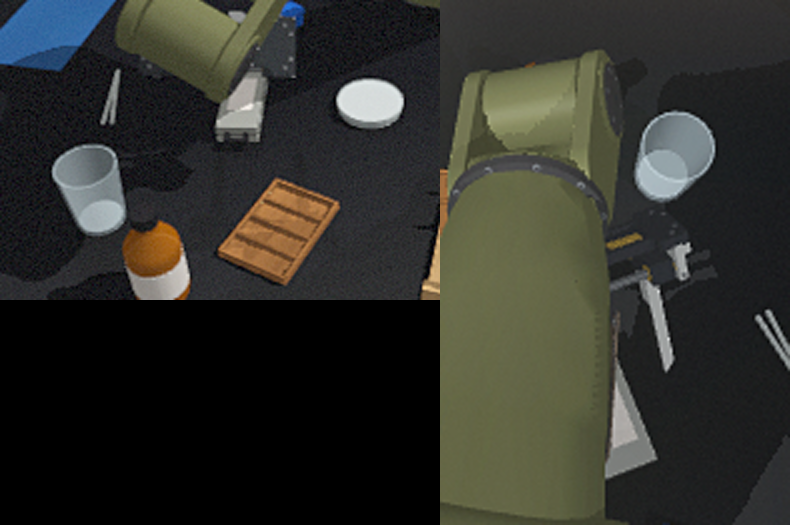

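The right finger at (655,325) straddles the case, with the wrist clear of the beaker and the reagent. I'll descend vertically.

>>> {"fn": "jog_arm", "kwargs": {
  "motion": [
    [0.0137, 0, 0.011, 0, 0, 0, 1],
    [0.0137, 0, 0.011, 0, 0, 0, 1],
    [0.0137, 0, 0.011, 0, 0, 0, 1],
    [0.0137, 0, 0.011, 0, 0, 0, 1]
  ]
}}

```text
time_s: 2.8
ee_pos: [0.4802, -0.1586, 0.0292]
eef_rot: [-3.141, 0.9, 0.356]
force: [-0.1, -0.0, -0.5]
grip_width: 0.0941
grip_force: 0.0
```

>>> {"fn": "jog_arm", "kwargs": {
  "motion": [
    [0.004, 0, 0.0033, 0, 0, 0, 1],
    [0.004, 0, 0.0033, 0, 0, 0, 1],
    [0.004, 0, 0.0033, 0, 0, 0, 1],
    [0.004, 0, 0.0033, 0, 0, 0, 1],
    [0, 0, 0, 0, 0, 0, 1]
  ]
}}

```text
time_s: 3.3
ee_pos: [0.48, -0.1586, 0.0097]
eef_rot: [-3.141, 0.9, 0.356]
force: [0.3, -0.8, 0.0]
grip_width: 0.0941
grip_force: 0.0
```

>>> {"fn": "jog_arm", "kwargs": {
  "motion": [
    [0, 0, 0, 0, 0, 0, -1],
    [0, 0, 0, 0, 0, 0, -1],
    [0, 0, 0, 0, 0, 0, -1],
    [0, 0, 0, 0, 0, 0, -1],
    [0, 0, 0, 0, 0, 0, -1]
  ],
  "squeeze": 40
}}

```text
time_s: 3.8
ee_pos: [0.4803, -0.1588, 0.0102]
eef_rot: [3.141, 0.9, 0.355]
force: [0.3, -1.4, 0.9]
grip_width: 0.0571
grip_force: 0.7
```

>>> {"fn": "jog_arm", "kwargs": {
  "motion": [
    [0, 0, 0, 0, 0, 0, -1],
    [0, 0, 0, 0, 0, 0, -1],
    [0, 0, 0, 0, 0, 0, -1]
  ]
}}

```text
time_s: 4.1
ee_pos: [0.4803, -0.1588, 0.0102]
eef_rot: [3.141, 0.9, 0.355]
force: [1.0, -1.2, 1.1]
grip_width: 0.0553
grip_force: 40.0
```

>>> {"fn": "jog_arm", "kwargs": {
  "motion": [
    [-0.008, 0, -0.006, 0, 0, 0, -1],
    [-0.023, 0, -0.019, 0, 0, 0, -1],
    [-0.031, 0, -0.025, 0, 0, 0, -1],
    [-0.031, 0, -0.025, 0, 0, 0, -1],
    [-0.031, 0, -0.025, 0, 0, 0, -1]
  ]
}}

```text
time_s: 4.6
ee_pos: [0.4811, -0.158, 0.1713]
eef_rot: [-3.141, 0.9, 0.356]
force: [0.8, -1.1, -2.4]
grip_width: 0.0552
grip_force: 40.0
```

>>> {"fn": "jog_arm", "kwargs": {
  "motion": [
    [0, 0, 0, 0, 0.1, 0, -1],
    [0, 0, 0, 0, 0.12, 0, -1],
    [0, 0, 0, 0, 0.12, 0, -1],
    [0, 0, 0, 0, 0.12, 0, -1],
    [0, 0, 0, 0, 0.12, 0, -1]
  ]
}}

```text
time_s: 5.1
ee_pos: [0.4814, -0.1579, 0.1702]
eef_rot: [3.141, 0.314, 0.356]
force: [0.5, -0.0, -3.0]
grip_width: 0.0553
grip_force: 40.0
```

>>> {"fn": "jog_arm", "kwargs": {
  "motion": [
    [0, 0, 0, 0, 0.12, 0, -1],
    [0, 0, 0, 0, 0.12, 0, -1],
    [0, 0, 0, 0, 0.12, 0, -1],
    [0, 0, 0, 0, 0.12, 0, -1],
    [0, 0, 0, 0, 0.12, 0, -1]
  ]
}}

```text
time_s: 5.6
ee_pos: [0.4811, -0.1581, 0.1703]
eef_rot: [3.14, -0.285, 0.356]
force: [-0.0, 0.4, -3.2]
grip_width: 0.0555
grip_force: 40.0
```

```bash
python3 log.py; python3 - <<'E'
from station import ctrl
import cv2
import numpy as np
s=ctrl.camera("scene")[90:300,120:360]
s=cv2.resize(s,None,fx=2.8,fy=2.8,interpolation=cv2.INTER_CUBIC)
cv2.imwrite("pics/p2.png",cv2.cvtColor(s,cv2.COLOR_RGB2BGR))
E
```

```text
5.6 [-0.514  0.089  1.835  0.25   1.043  0.593] [ 0.4811 -0.1581  0.1703] [ 3.1399 -0.2851  0.3563] [-0.   0.4 -3.2] 0.055541106373891626 39.98238980770111
```

View pics/p2.png

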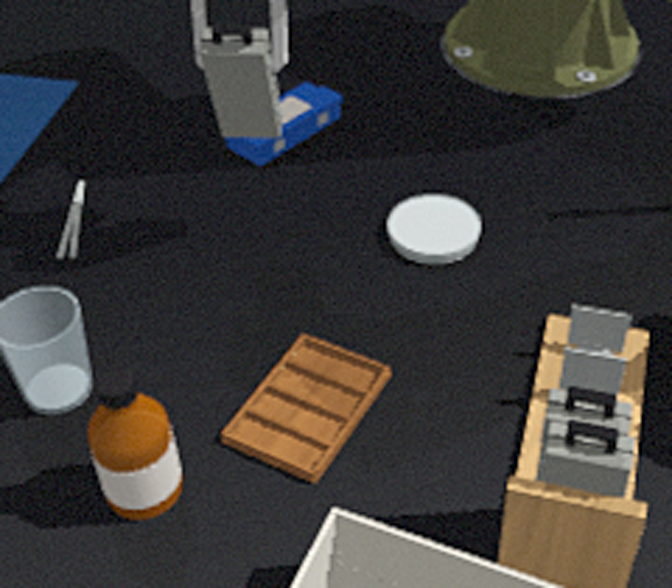

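The case hangs handle-up in the fingers at about (240,90) and isn't slipping. I'll finish the pitch, adjust the yaw and carry it to above the rack gap.

>>> {"fn": "jog_arm", "kwargs": {
  "motion": [
    [0, 0, 0, 0, 0.13, 0, -1],
    [0, 0, 0, 0, 0.13, 0, -1],
    [0, 0, 0, 0, 0.126, 0, -1],
    [0, 0, 0, -0.069, 0, 0.0865, -1],
    [0, 0, 0, -0.069, 0, 0.0865, -1]
  ]
}}

```text
time_s: 6.15
ee_pos: [0.4804, -0.1588, 0.1691]
eef_rot: [3.14, -0.666, 0.131]
force: [1.1, -0.4, -2.9]
grip_width: 0.0555
grip_force: 40.0
```

>>> {"fn": "jog_arm", "kwargs": {
  "motion": [
    [0.018, -0.034, 0.014, 0, 0, 0, -1],
    [0.018, -0.034, 0.014, 0, 0, 0, -1],
    [0.018, -0.034, 0.014, 0, 0, 0, -1],
    [0.018, -0.034, 0.014, 0, 0, 0, -1],
    [0.018, -0.034, 0.014, 0, 0, 0, -1]
  ]
}}

```text
time_s: 6.65
ee_pos: [0.5717, 0.0277, 0.17]
eef_rot: [3.14, -0.666, 0.137]
force: [-0.0, -1.5, -3.5]
grip_width: 0.0552
grip_force: 40.0
```

>>> {"fn": "jog_arm", "kwargs": {
  "motion": [
    [0.018, -0.034, 0.014, 0, 0, 0, -1],
    [0.018, -0.034, 0.014, 0, 0, 0, -1],
    [0.018, -0.034, 0.014, 0, 0, 0, -1],
    [0.016, -0.034, 0.012, 0, 0, 0, -1],
    [0, 0, 0, 0, 0, 0, -1]
  ]
}}

```text
time_s: 7.15
ee_pos: [0.6413, 0.176, 0.1702]
eef_rot: [3.139, -0.665, 0.139]
force: [0.5, 0.0, -2.5]
grip_width: 0.0558
grip_force: 40.0
```

```bash
cat > d.py <<'E'
from kin import *
from station import ctrl
import sys
np.set_printoptions(precision=4,suppress=True)
x=np.array(eval(sys.argv[1]));R=Rt(float(sys.argv[2]),float(sys.argv[3]));o=ctrl.get_obs()
M=Ro.from_euler("xyz",o["eef_rot"]);print(o["time_s"],o["ee_pos"],o["eef_rot"],o["qpos"],"d",M.inv().apply(x-o["ee_pos"]),(M.inv()*Ro.from_matrix(R)).as_rotvec())
E
python3 d.py "[.6675,.2155,.17]" .135 "np.pi/2+.9" 2>/dev/null || python3 d.py "[.6675,.2155,.17]" .135 2.4708
```

```text
7.15 [0.6413 0.176  0.1702] [ 3.1393 -0.6655  0.1394] [ 0.2414  0.2413  1.7841 -0.148   0.4578  1.7841] d [ 0.0247 -0.0355  0.0195] [-0.0004  0.0053  0.0034]
```

>>> {"fn": "jog_arm", "kwargs": {
  "motion": [
    [0.008, -0.012, 0.0065, 0, 0, 0, -1],
    [0.008, -0.012, 0.0065, 0, 0, 0, -1],
    [0.008, -0.012, 0.0065, 0, 0.005, 0.003, -1],
    [0, 0, 0, 0, 0, 0, -1]
  ]
}}

```text
time_s: 7.55
ee_pos: [0.6666, 0.2126, 0.1694]
eef_rot: [3.141, -0.67, 0.133]
force: [-0.6, -0.4, -3.0]
grip_width: 0.0554
grip_force: 40.0
```

```bash
python3 d.py "[.6675,.2155,.17]" .135 2.4708; python3 - <<'E'
from station import ctrl
import cv2
import numpy as np
s=ctrl.camera("scene")[140:300,280:380];t=ctrl.camera("top")[70:235,100:210]
s=cv2.resize(s,None,fx=3.6,fy=3.6,interpolation=cv2.INTER_CUBIC);t=cv2.resize(t,None,fx=3.6,fy=3.6,interpolation=cv2.INTER_CUBIC)
s=cv2.copyMakeBorder(s,0,t.shape[0]-s.shape[0],0,0,cv2.BORDER_CONSTANT)
cv2.imwrite("pics/p3.png",cv2.cvtColor(np.hstack([s,t]),cv2.COLOR_RGB2BGR))
E
```

```text
7.55 [0.6666 0.2126 0.1694] [ 3.1414 -0.6701  0.133 ] [ 0.2995  0.3173  1.6892 -0.2241  0.4822  1.901 ] d [ 0.0014 -0.0027  0.0003] [ 0.0014  0.0007 -0.0015]
```

View pics/p3.png

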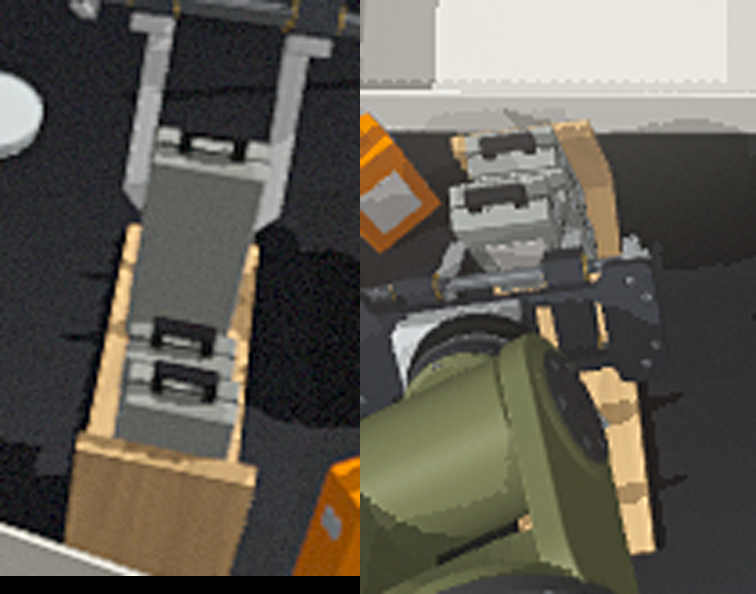

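```bash
python3 - <<'E'
from station import ctrl
from h import *
import cv2
o=ctrl.get_obs();np.set_printoptions(precision=4,suppress=True)
r=.135;B=np.array([.644,.2123]);Rm=np.array([[np.cos(r),-np.sin(r)],[np.sin(r),np.cos(r)]])
from scipy.spatial.transform import Rotation as Ro
M=Ro.from_euler("xyz",o["eef_rot"]).as_matrix();gp=o["ee_pos"]-.0188*M[:,2]
print("grasp rack",(gp[:2]-B)@Rm,gp[2])
off=dict(scene=(280,140,0),top=(100,70,360))
img=cv2.imread("pics/p3.png")
for n in off:
    c=cam(ctrl,n)
    for nm,x0,x1,y,zt,col in(("n0",.0715,.1,0,.14,(0,0,255)),("n1",.043,.0715,0,.14,(0,255,0)),("held",.0055,.0335,((gp[:2]-B)@Rm)[1],gp[2]+.056,(255,0,255))):
        L=[np.array([[x1,y+.028],[x1,y-.028],[x0,y-.028],[x0,y+.028]])]
        for z in (zt,zt-.13):
            P=np.c_[L[0]@Rm.T+B,np.full(4,z)]
            q=(proj(c,P)-off[n][:2]+.5)*3.6-.5+[off[n][2],0]
            cv2.polylines(img,[q.round().astype(np.int32)],True,col,1)
cv2.imwrite("pics/p3b.png",img)
E
```

```text
grasp rack [ 0.0101 -0.0037] 0.18407229350548182
```

View pics/p3b.png

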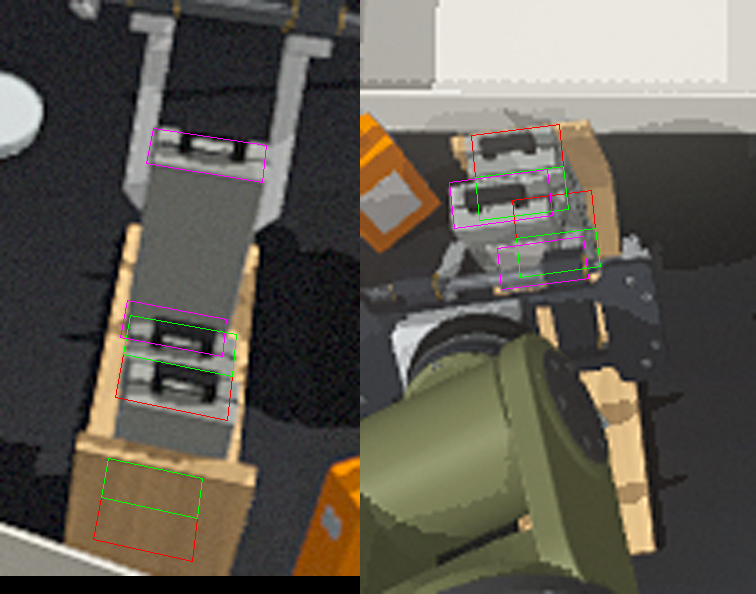

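The projection fits the held case to about 1 mm (magenta outline against its top at (210,155)). The neighbours sit about 4.5 mm further to +y than the held case. I'll shift by that and lower.

>>> {"fn": "jog_arm", "kwargs": {
  "motion": [
    [0, -0.0045, 0, 0, 0, 0, -1],
    [-0.014, 0, 0.0176, 0, 0, 0, -1],
    [-0.014, 0, 0.0176, 0, 0, 0, -1],
    [-0.014, 0, 0.0176, 0, 0, 0, -1],
    [0, 0, 0, 0, 0, 0, -1]
  ]
}}

```text
time_s: 8.15
ee_pos: [0.6644, 0.2155, 0.0989]
eef_rot: [3.141, -0.666, 0.132]
force: [0.5, 0.5, -2.8]
grip_width: 0.0553
grip_force: 40.0
```

>>> {"fn": "jog_arm", "kwargs": {
  "motion": [
    [-0.0075, 0, 0.0094, 0, 0, 0, -1],
    [-0.0065, 0, 0.008, 0, 0, 0, -1],
    [0, 0, 0, 0, 0, 0, -1]
  ]
}}

```text
time_s: 8.45
ee_pos: [0.6654, 0.2162, 0.0787]
eef_rot: [3.141, -0.67, 0.132]
force: [0.2, 0.4, -2.6]
grip_width: 0.0555
grip_force: 40.0
```

```bash
python3 d.py "[.6658,.217,.0693]" .135 2.4708; python3 - <<'E'
from station import ctrl
from h import *
import cv2
from scipy.spatial.transform import Rotation as Ro
o=ctrl.get_obs()
r=.135;B=np.array([.644,.2123]);Rm=np.array([[np.cos(r),-np.sin(r)],[np.sin(r),np.cos(r)]])
M=Ro.from_euler("xyz",o["eef_rot"]).as_matrix();gp=o["ee_pos"]-.0188*M[:,2];g=(gp[:2]-B)@Rm;print(g,gp[2])
off=dict(scene=(285,150,0),top=(100,70,420))
I=[cv2.resize(ctrl.camera(n)[o_[1]:o_[1]+120,o_[0]:o_[0]+80],None,fx=5,fy=5,interpolation=cv2.INTER_CUBIC) for n,o_ in off.items()]
img=cv2.cvtColor(np.hstack([I[0],np.zeros((600,20,3),np.uint8),I[1][:,:370]]),cv2.COLOR_RGB2BGR)
for n in off:
    c=cam(ctrl,n)
    for x0,x1,y,zt,col in((.0715,.1,0,.14,(0,0,255)),(.043,.0715,0,.14,(0,255,0)),(g[0]-.006,g[0]+.022,g[1],gp[2]+.056,(255,0,255))):
        P=np.c_[np.array([[x1,y+.028],[x1,y-.028],[x0,y-.028],[x0,y+.028]])@Rm.T+B,np.full(4,zt)]
        q=(proj(c,P)-off[n][:2]+.5)*5-.5+[off[n][2],0]
        cv2.polylines(img,[q.round().astype(np.int32)],True,col,1)
cv2.imwrite("pics/p4.png",img)
E
```

```text
8.45 [0.6654 0.2162 0.0787] [ 3.1414 -0.6696  0.1321] [ 0.3069  0.4465  1.7527 -0.3745  0.3001  2.0677] d [-0.0055 -0.0008  0.0077] [ 0.002   0.0012 -0.0023]
[0.01008274 0.0009822 ] 0.09345256375528178
```

View pics/p4.png

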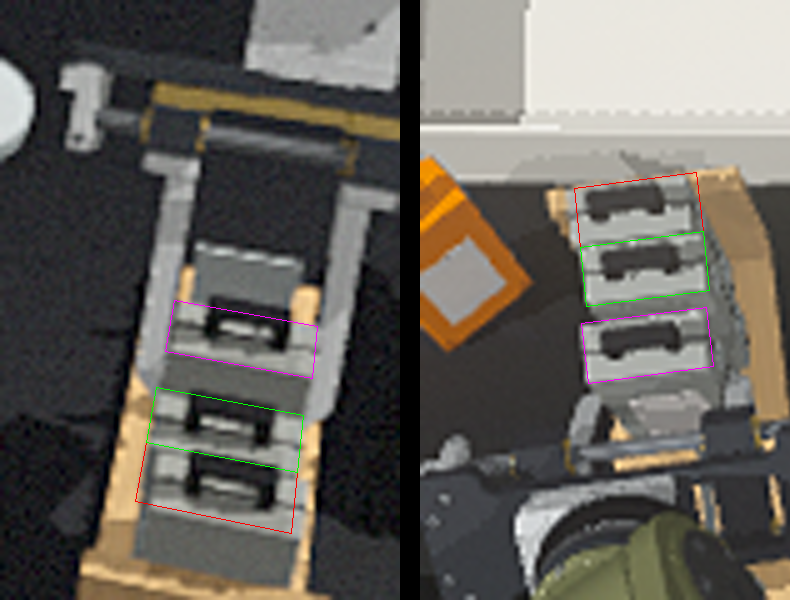

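The overlay shows the held case's top at (647,346) in line with the neighbours' tops at (642,268) and (630,208), within about 1 mm, and upright. Now the last few millimetres down.

>>> {"fn": "jog_arm", "kwargs": {
  "motion": [
    [-0.0017, 0, 0.0022, 0, 0, 0, -1],
    [-0.0017, 0, 0.0022, 0, 0, 0, -1],
    [0, 0, 0, 0, 0, 0, -1]
  ]
}}

```text
time_s: 8.85
ee_pos: [0.6659, 0.2164, 0.074]
eef_rot: [-3.141, -0.671, 0.132]
force: [-1.4, 0.0, -3.1]
grip_width: 0.0555
grip_force: 40.0
```

>>> {"fn": "jog_arm", "kwargs": {
  "motion": [
    [-0.0006, 0, 0.0008, 0, 0, 0, -1],
    [-0.0006, 0, 0.0008, 0, 0, 0, -1],
    [0, 0, 0, 0, 0, 0, -1]
  ]
}}

```text
time_s: 9.15
ee_pos: [0.666, 0.2165, 0.0723]
eef_rot: [-3.141, -0.671, 0.132]
force: [-0.3, -0.2, -2.7]
grip_width: 0.0554
grip_force: 40.0
```

>>> {"fn": "jog_arm", "kwargs": {
  "motion": [
    [-0.0006, 0, 0.0008, 0, 0, 0, -1],
    [0, 0, 0, 0, 0, 0, -1]
  ]
}}

```text
time_s: 9.35
ee_pos: [0.666, 0.2165, 0.0712]
eef_rot: [-3.141, -0.671, 0.132]
force: [-0.3, -0.8, -3.3]
grip_width: 0.0553
grip_force: 40.0
```

>>> {"fn": "jog_arm", "kwargs": {
  "motion": [
    [-0.0006, 0, 0.0008, 0, 0, 0, -1],
    [0, 0, 0, 0, 0, 0, -1]
  ]
}}

```text
time_s: 9.55
ee_pos: [0.6661, 0.2164, 0.0702]
eef_rot: [-3.141, -0.671, 0.132]
force: [0.1, 0.1, -3.9]
grip_width: 0.0552
grip_force: 40.0
```

>>> {"fn": "jog_arm", "kwargs": {
  "motion": [
    [-0.0006, 0, 0.0008, 0, 0, 0, -1],
    [0, 0, 0, 0, 0, 0, -1]
  ]
}}

```text
time_s: 9.75
ee_pos: [0.6661, 0.2164, 0.0692]
eef_rot: [-3.141, -0.671, 0.132]
force: [1.4, 0.5, -2.8]
grip_width: 0.0557
grip_force: 40.0
```

>>> {"fn": "jog_arm", "kwargs": {
  "motion": [
    [-0.0006, 0, 0.0008, 0, 0, 0, -1],
    [0, 0, 0, 0, 0, 0, -1]
  ]
}}

```text
time_s: 9.95
ee_pos: [0.6664, 0.2165, 0.0686]
eef_rot: [-3.141, -0.672, 0.132]
force: [-0.3, -0.1, -0.7]
grip_width: 0.0555
grip_force: 40.0
```

>>> {"fn": "jog_arm", "kwargs": {
  "motion": [
    [-0.0006, 0, 0.0008, 0, 0, 0, -1],
    [0, 0, 0, 0, 0, 0, -1]
  ]
}}

```text
time_s: 10.15
ee_pos: [0.667, 0.2166, 0.0687]
eef_rot: [-3.141, -0.674, 0.132]
force: [-3.2, -2.6, 6.7]
grip_width: 0.0553
grip_force: 40.0
```

The case is on the floor. I'll relieve the press slightly, then release gently.

>>> {"fn": "jog_arm", "kwargs": {
  "motion": [
    [0.0005, 0, -0.0007, 0, 0, 0, -1],
    [0, 0, 0, 0, 0, 0, -1],
    [0, 0, 0, 0, 0, 0, -1]
  ],
  "squeeze": 4
}}

```text
time_s: 10.45
ee_pos: [0.6664, 0.2165, 0.0685]
eef_rot: [-3.141, -0.672, 0.132]
force: [-1.1, -2.7, 2.9]
grip_width: 0.0562
grip_force: 4.0
```

>>> {"fn": "jog_arm", "kwargs": {
  "motion": [
    [0, 0, 0, 0, 0, 0, -1],
    [0, 0, 0, 0, 0, 0, 0.4],
    [0, 0, 0, 0, 0, 0, 0.7],
    [0, 0, 0, 0, 0, 0, 1],
    [0, 0, 0, 0, 0, 0, 1]
  ]
}}

```text
time_s: 10.95
ee_pos: [0.6661, 0.2165, 0.068]
eef_rot: [-3.141, -0.671, 0.132]
force: [-0.2, -0.1, -0.2]
grip_width: 0.0846
grip_force: 0.0
```

>>> {"fn": "jog_arm", "kwargs": {
  "motion": [
    [0, 0, 0, 0, 0, 0, 1],
    [0, 0, 0, 0, 0, 0, 1],
    [0, 0, 0, 0, 0, 0, 1]
  ]
}}

```text
time_s: 11.25
ee_pos: [0.6661, 0.2165, 0.0682]
eef_rot: [-3.141, -0.671, 0.132]
force: [0.1, -0.4, -0.6]
grip_width: 0.0939
grip_force: 0.0
```

>>> {"fn": "jog_arm", "kwargs": {
  "motion": [
    [0, 0, -0.01, 0, 0, 0, 1],
    [0, 0, -0.02, 0, 0, 0, 1],
    [0, 0, -0.03, 0, 0, 0, 1],
    [0, 0, -0.04, 0, 0, 0, 1],
    [0, 0, -0.04, 0, 0, 0, 1]
  ]
}}

```text
time_s: 11.75
ee_pos: [0.5784, 0.2047, 0.179]
eef_rot: [-3.141, -0.671, 0.132]
force: [0.1, 0.4, 0.6]
grip_width: 0.0941
grip_force: 0.0
```

>>> {"fn": "jog_arm", "kwargs": {
  "motion": [
    [0, 0, 0, 0, -0.13, 0, -1],
    [0, 0, 0, 0, -0.13, 0, -1],
    [0, 0, 0, 0, -0.13, 0, -1],
    [0, 0, 0, 0, -0.14, 0, -1],
    [0, 0, 0, 0, -0.14, 0, -1]
  ]
}}

```text
time_s: 12.25
ee_pos: [0.5795, 0.2052, 0.1797]
eef_rot: [-3.14, 0.002, 0.133]
force: [-0.0, -0.4, 0.1]
grip_width: 0.0575
grip_force: 0.0
```

```bash
python3 - <<'E'
from station import ctrl
from h import *
import cv2
c=cam(ctrl,"top");np.set_printoptions(precision=4,suppress=True)
r=.135;B=np.array([.644,.2123]);Rm=np.array([[np.cos(r),-np.sin(r)],[np.sin(r),np.cos(r)]])
ca=lambda p:(np.array(p)+.5)/4.4-.5+[115,98]
t=unproj(c,ca([(150,497),(240,484),(160,507),(250,497)]),.056);print("tab rack",(t[:,:2]-B)@Rm)
off=dict(scene=(285,135,0),top=(110,80,420))
I=[cv2.resize(ctrl.camera(n)[o_[1]:o_[1]+150,o_[0]:o_[0]+100],None,fx=4,fy=4,interpolation=cv2.INTER_CUBIC) for n,o_ in off.items()]
cv2.imwrite("pics/p5.png",cv2.cvtColor(np.hstack([I[0],I[1][:,:390]]),cv2.COLOR_RGB2BGR))
E
python3 d.py "[.48,.192,.15]" .135 3.1416
```

```text
tab rack [[-0.1294  0.0255]
 [-0.1291 -0.0232]
 [-0.1356  0.0207]
 [-0.1369 -0.0278]]
12.35 [0.5806 0.2048 0.1771] [-3.1411  0.0042  0.1318] [0.2791 0.4553 1.325  0.0011 1.3654 1.7179] d [-0.1013 -0.0005  0.0275] [-0.0005  0.0042 -0.0032]
```

View pics/p5.png

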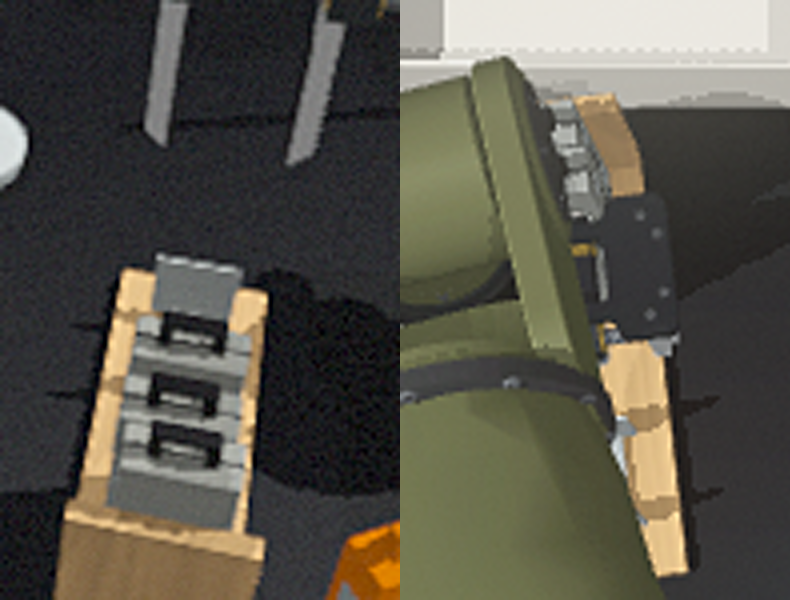

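The case stands by itself with its handle at (193,332), in line with the neighbours' handles at (185,393) and (180,444). Next I'll go behind the push tab (rack x ≈ −0.13) with the fingers shut.

>>> {"fn": "jog_arm", "kwargs": {
  "motion": [
    [-0.036, 0, 0, 0, 0, 0, -1],
    [-0.036, 0, 0, 0, 0, 0, -1],
    [-0.036, 0, 0, 0, 0.004, -0.003, -1],
    [0, 0, 0.04, 0, 0, 0, -1],
    [0, 0, 0.04, 0, 0, 0, -1]
  ]
}}

```text
time_s: 12.85
ee_pos: [0.4728, 0.1912, 0.0987]
eef_rot: [-3.14, -0.013, 0.136]
force: [0.5, 0.2, 0.2]
grip_width: 0.0094
grip_force: 0.0
```

>>> {"fn": "jog_arm", "kwargs": {
  "motion": [
    [0, 0, 0.035, 0, 0, 0, -1],
    [0, 0, 0.028, 0, 0, 0, -1],
    [0, 0, 0.004, 0, 0, 0, -1],
    [0, 0, 0, 0, 0, 0, -1]
  ]
}}

```text
time_s: 13.25
ee_pos: [0.4733, 0.191, 0.0313]
eef_rot: [-3.141, -0.006, 0.135]
force: [0.0, -0.3, 0.8]
grip_width: 0.0007
grip_force: 0.0
```

>>> {"fn": "jog_arm", "kwargs": {
  "motion": [
    [0.01, 0, 0, 0, 0, 0, -1],
    [0.006, 0, 0, 0, 0, 0, -1],
    [0.006, 0, 0, 0, 0, 0, -1]
  ]
}}

```text
time_s: 13.55
ee_pos: [0.4966, 0.1941, 0.0319]
eef_rot: [-3.141, -0.007, 0.135]
force: [0.1, -0.0, -0.4]
grip_width: 0.0004
grip_force: 0.0
```

```bash
python3 d.py "[.5895,.2049,.03]" .135 3.1416
```

```text
13.55 [0.4966 0.1941 0.0319] [-3.141  -0.0074  0.1351] [ 0.3042  0.4372  1.7196 -0.0008  0.9775  1.7404] d [0.0934 0.0018 0.0026] [-0.0006 -0.0074  0.0001]
```

>>> {"fn": "jog_arm", "kwargs": {
  "motion": [
    [0.006, 0, 0, 0, 0, 0, -1],
    [0.006, 0, 0, 0, 0, 0, -1],
    [0.007, 0, 0, 0, 0, 0, -1],
    [0.007, 0, 0, 0, 0, 0, -1],
    [0.007, 0, 0, 0, 0, 0, -1]
  ]
}}

```text
time_s: 14.05
ee_pos: [0.5285, 0.1983, 0.0309]
eef_rot: [-3.141, -0.005, 0.135]
force: [-1.3, 0.6, 1.2]
grip_width: 0.0002
grip_force: 1.0
```

>>> {"fn": "jog_arm", "kwargs": {
  "motion": [
    [0.007, 0, 0, 0, 0, 0, -1],
    [0.007, 0, 0, 0, 0, 0, -1],
    [0.007, 0, 0, 0, 0, 0, -1],
    [0.006, 0, 0, 0, 0, 0, -1],
    [0.004, 0, 0, 0, 0, 0, -1]
  ]
}}

```text
time_s: 14.55
ee_pos: [0.5592, 0.2025, 0.031]
eef_rot: [-3.141, -0.005, 0.135]
force: [-1.9, -0.5, 0.2]
grip_width: 0.0005
grip_force: 0.9
```

```bash
python3 d.py "[.5895,.2049,.03]" .135 3.1416; python3 log.py
```

```text
14.55 [0.5592 0.2025 0.031 ] [-3.1414 -0.005   0.135 ] [ 0.2861  0.5574  1.5344 -0.0006  1.0449  1.7221] d [0.0303 0.0017 0.0011] [-0.0002 -0.005   0.    ]
14.55 [ 2.860e-01  5.570e-01  1.534e+00 -1.000e-03  1.045e+00  1.722e+00] [0.5592 0.2025 0.031 ] [-3.1414 -0.005   0.135 ] [-1.9 -0.5  0.2] 0.00047966093070025067 0.8578125759959221
```

>>> {"fn": "jog_arm", "kwargs": {
  "motion": [
    [0.003, 0, 0, 0, 0, 0, -1],
    [0.003, 0, 0, 0, 0, 0, -1],
    [0.003, 0, 0, 0, 0, 0, -1],
    [0.003, 0, 0, 0, 0, 0, -1],
    [0.003, 0, 0, 0, 0, 0, -1]
  ]
}}

```text
time_s: 15.05
ee_pos: [0.5738, 0.2045, 0.0312]
eef_rot: [-3.141, -0.005, 0.135]
force: [-1.5, -0.3, -2.2]
grip_width: 0.0003
grip_force: 0.8
```

>>> {"fn": "jog_arm", "kwargs": {
  "motion": [
    [0.002, 0, 0, 0, 0, 0, -1],
    [0.002, 0, 0, 0, 0, 0, -1],
    [0.002, 0, 0, 0, 0, 0, -1]
  ]
}}

```text
time_s: 15.35
ee_pos: [0.5796, 0.2053, 0.0312]
eef_rot: [-3.141, -0.005, 0.135]
force: [-2.6, -0.7, -0.8]
grip_width: 0.0006
grip_force: 1.6
```

>>> {"fn": "jog_arm", "kwargs": {
  "motion": [
    [0.0015, 0, 0, 0, 0, 0, -1],
    [0.0015, 0, 0, 0, 0, 0, -1],
    [0, 0, 0, 0, 0, 0, -1]
  ]
}}

```text
time_s: 15.65
ee_pos: [0.5826, 0.2057, 0.0312]
eef_rot: [-3.141, -0.005, 0.135]
force: [-0.6, 0.0, -1.7]
grip_width: 0.0003
grip_force: 0.9
```

>>> {"fn": "jog_arm", "kwargs": {
  "motion": [
    [0.0015, 0, 0, 0, 0, 0, -1],
    [0.0015, 0, 0, 0, 0, 0, -1],
    [0, 0, 0, 0, 0, 0, -1]
  ]
}}

```text
time_s: 15.95
ee_pos: [0.5857, 0.2061, 0.0313]
eef_rot: [-3.141, -0.005, 0.135]
force: [-2.1, -0.9, -0.3]
grip_width: 0.0003
grip_force: 0.8
```

>>> {"fn": "jog_arm", "kwargs": {
  "motion": [
    [0.001, 0, 0, 0, 0, 0, -1],
    [0.001, 0, 0, 0, 0, 0, -1],
    [0, 0, 0, 0, 0, 0, -1]
  ]
}}

```text
time_s: 16.25
ee_pos: [0.5876, 0.2064, 0.0313]
eef_rot: [-3.141, -0.005, 0.135]
force: [-2.1, -1.1, -1.8]
grip_width: 0.0002
grip_force: 1.0
```

>>> {"fn": "jog_arm", "kwargs": {
  "motion": [
    [0.001, 0, 0, 0, 0, 0, -1],
    [0.001, 0, 0, 0, 0, 0, -1],
    [0, 0, 0, 0, 0, 0, -1]
  ]
}}

```text
time_s: 16.55
ee_pos: [0.5896, 0.2066, 0.0313]
eef_rot: [-3.141, -0.005, 0.135]
force: [-1.8, 0.3, -1.6]
grip_width: 0.0007
grip_force: 1.0
```

>>> {"fn": "jog_arm", "kwargs": {
  "motion": [
    [0.001, 0, 0, 0, 0, 0, -1],
    [0, 0, 0, 0, 0, 0, -1]
  ]
}}

```text
time_s: 16.75
ee_pos: [0.5905, 0.2068, 0.0313]
eef_rot: [-3.141, -0.005, 0.135]
force: [-2.6, 0.7, -1.1]
grip_width: 0.0004
grip_force: 1.1
```

>>> {"fn": "jog_arm", "kwargs": {
  "motion": [
    [0.001, 0, 0, 0, 0, 0, -1],
    [0, 0, 0, 0, 0, 0, -1]
  ]
}}

```text
time_s: 16.95
ee_pos: [0.5916, 0.2069, 0.0313]
eef_rot: [-3.141, -0.005, 0.135]
force: [-2.3, -0.3, -1.7]
grip_width: 0.0
grip_force: 1.1
```

>>> {"fn": "jog_arm", "kwargs": {
  "motion": [
    [0.001, 0, 0, 0, 0, 0, -1],
    [0.001, 0, 0, 0, 0, 0, -1],
    [0, 0, 0, 0, 0, 0, -1]
  ]
}}

```text
time_s: 17.25
ee_pos: [0.5933, 0.2072, 0.0313]
eef_rot: [-3.141, -0.005, 0.135]
force: [-4.3, -0.7, -0.4]
grip_width: 0.0009
grip_force: 2.4
```

>>> {"fn": "jog_arm", "kwargs": {
  "motion": [
    [0.001, 0, 0, 0, 0, 0, -1],
    [0, 0, 0, 0, 0, 0, -1]
  ]
}}

```text
time_s: 17.45
ee_pos: [0.5935, 0.2072, 0.0312]
eef_rot: [-3.142, -0.003, 0.135]
force: [-10.0, -1.9, 1.5]
grip_width: 0.0005
grip_force: 5.2
```

```bash
python3 - <<'E'
from station import ctrl
import cv2
s=ctrl.camera("scene")[150:270,285:365]
cv2.imwrite("pics/p6.png",cv2.cvtColor(cv2.resize(s,None,fx=5,fy=5,interpolation=cv2.INTER_CUBIC),cv2.COLOR_RGB2BGR))
E
```

```text
(no output)
```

View pics/p6.png

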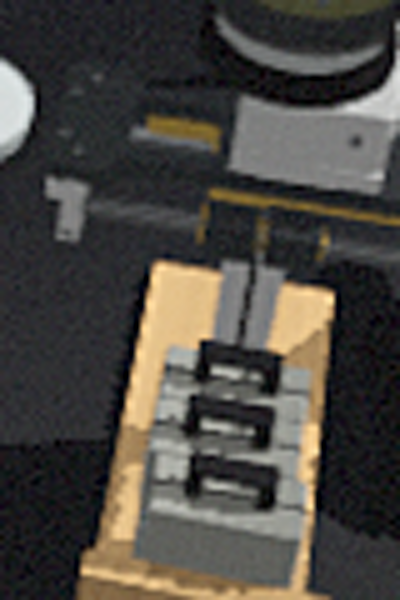

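The three handles are evenly packed at (240,365), (230,420) and (232,480), aligned and upright, and the force rose to 10 N, so the row is closed. I'll back off and lift clear.

>>> {"fn": "jog_arm", "kwargs": {
  "motion": [
    [-0.003, 0, 0, 0, 0, 0, -1],
    [-0.02, 0, 0, 0, 0, 0, -1],
    [-0.02, 0, 0, 0, 0, 0, -1],
    [0, 0, -0.04, 0, 0, 0, -1],
    [0, 0, -0.04, 0, 0, 0, -1]
  ]
}}

```text
time_s: 18.0
ee_pos: [0.5512, 0.2014, 0.1122]
eef_rot: [-3.141, -0.005, 0.135]
force: [-0.2, 0.8, 0.2]
grip_width: 0.0007
grip_force: 0.0
```

>>> {"fn": "jog_arm", "kwargs": {
  "motion": [
    [-0.02, 0, -0.04, 0, 0, 0, -1],
    [-0.02, 0, -0.04, 0, 0, 0, -1],
    [0, 0, 0, 0, 0, 0, -1],
    [0, 0, 0, 0, 0, 0, -1],
    [0, 0, 0, 0, 0, 0, -1]
  ]
}}

```text
time_s: 18.5
ee_pos: [0.5114, 0.1959, 0.1899]
eef_rot: [-3.142, -0.004, 0.135]
force: [0.2, -0.4, -0.7]
grip_width: 0.0001
grip_force: 0.0
```

```bash
python3 log.py; python3 -c "
from station import ctrl
print(ctrl.hand_in())"
```

```text
18.5 [ 2.990e-01  2.870e-01  1.523e+00 -1.000e-03  1.327e+00  1.735e+00] [0.5114 0.1959 0.1899] [-3.1415 -0.0043  0.135 ] [ 0.2 -0.4 -0.7] 0.0001152491163511595 0.0
the job is handed in; nothing more can be done
None
```

The case now stands upright, handle up, in front of the other two with the bookend pushed tight against the row; the arm was clear when I handed the job in at 18.5 s (my last picture was just before it backed off).

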